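# Egg from the sliding-door case into the egg tray

### The arm

A 6-joint arm with a two-finger parallel gripper is mounted at the origin on the work surface. World frame = base frame: x ahead of the robot, y to its left, z up, the work surface at z = 0. Lengths are in mm, angles in rad, forces in N, time in s.
With the tool pointing down it reaches from about 350 to 975 mm from the base axis. Payload 7.1 kg.
Tool frame: the origin (TCP) lies at the very end of the fingers, on their centre line; the grasp point (between the pads) lies 19 mm behind it (ctrl.grip_point_offset is the distance from the TCP to the grasp point, in mm); z points along the fingers, y is the line along which they close (so a half turn about z gives the same grasp; the last joint's range is limited). The gripper opens to 88 mm and grips with 3 to 60 N. Pads are 20 mm wide; open, the fingers measure 115 mm over their backs; the gripper's body (75 mm by 178 mm) begins 61 mm behind the grasp point.
Start: joints at [-1.309, 0.423, 1.63, -0, 1.089, -0.019], TCP at [173.221, -600.499, 222.675] pointing down, gripper open.
Joint ranges: [-3, 3], [-0.9, 2.11], [0.09, 2.58], [-1.31, 4.45], [0.11, 2.69], [-2.54, 2.54]. Speed limits (rad/s): [2.39, 2.39, 3.01, 3.14, 3.14, 3.14].

### API

Orientations are given as a unit quaternion [x, y, z, w].
In Python, from workcell import ctrl, grab_frame, job gives the robot as it stands.
- The arm moves only by the tool move_arm, never from a script. Its argument "steps" is a list of rows, each a list of 7 numbers: the finger opening in mm, from 0 to 87.8, then the shift along the tool's x, y, z in mm, then the turn, a rotation vector about the tool's x, y, z in degrees. In form: [[fingers, dx, dy, dz, rx, ry, rz], ...]. A call has 1 to 5 rows; each row shifts and turns the commanded pose from where the row before left it, along the tool's axes as they then stand; what a row does not reach is not made up. A row lasts 1/10 s, in which the tool goes at most 50 mm and 8.59 degrees, less where a joint would pass 70% of its speed; a pose out of reach is approached as far as the arm can. A call is refused whole if a number of a shift passes 50 or a number of a turn 8.59, either way. A call with a gripper value outside its range is refused whole. The fingers move at their own pace and stop on an object; "squeeze" is the grip in N (left out, the last holds). Time passes only in rows, so rows that do not move let the fingers close. It gives the time, the measured TCP pose, the force, the opening and the grip force at its end, in the units of the state.
- ctrl.read_state(): the state, without advancing time (a new reading comes with each control period).
- grab_frame(name): name is "scene" or "side" or "wrist"; returns a dict with "pixels" (480x640x3 uint8, red, green, blue), "depth" (480x640 float32, mm along the optical axis (not along the pixel's ray), 0 where there is no reading), "fx", "fy", "cx", "cy" (pixels), "extrinsics" (4x4, takes a point from camera to world coordinates). Camera axes: x right, y up, looking along -z (the intrinsics and any distortion apply to the point x, -y, -z); pixel columns grow to the right and rows downward; lengths in mm; the calibration is good to about 2 mm. A picture is of the moment at which its call begins.
- job.finish_job(): hands the job in; it is judged then, once.
The state is a dict: "t": time; "joint_pos": joint angles; "dq": joint speeds; "tau": joint torques, N m; "tool_pos": TCP position; "eef_rot": TCP orientation; "wrist_force": force on the tool from outside, world axes, zero at the start; "moment": the same for the moment, N m; "gripper_width": opening from 0.0 (shut) to 1.0 (fully open); "finger_force": force on a finger pad.
Only numpy, scipy, OpenCV 4.12 (cv2) and the standard library are available. Lean on these libraries where they do the work, as an engineer would, in place of code of your own. Each camera call takes 0.05 s, during which the arm holds its last target. There are 200 camera calls.

### The job

The brown egg the baker still needs is in the slope-fronted display case, standing behind one of its two bypass sliding doors. Slide the door in front of it across past the other door, take the brown egg out, holding it lightly so that it does not crack, and lower it gently into the one empty pocket of the blue egg tray before letting go. Leave the white egg and the eggs already in the tray where they are.

Things in the scene. Friction and masses are not known exactly. Their poses are not given: they have to be found in the camera images.
- case: Fixed display case, wooden sides and floor, clear roof, back and doors: 202 mm deep (its x, -102 to +100), 380 wide (y), 120 high. Origin: on its underside, midway across. -x is the front, facing the robot; +y is left as the robot sees it. The front with the two doors slopes at 40 deg: a tool square to it is tilted 40 deg from vertical, fingers pointing away from the robot and down.
- slope_foot (a point): Middle of the lower edge of the sloping front, on the outer face of the outer (left) door, 45 mm above the table. Case axes. From here the face rises 113 mm along the slope to a top rail; its outward normal is (-0.643, 0, 0.766) in the case frame. Only the two pulls stand out of this face.
- roof_edge (a point): Middle of the roof's front edge, 120 mm above the table. Case axes. The 6 mm clear roof runs from here to the back, so half of each egg in the case is under it and cannot be grasped straight from above; it can be through the sloping front.
- left_cup (a point): Centre of the rim of the fixed white egg cup behind the left door: 39 mm across, rim 52 mm above the table, case floor around it at 20 mm. Case axes; 114 mm to the left of the case's middle. With the door fully open the clear opening is 130 mm wide, from 50 to 180 mm off the case's middle.
- right_cup (a point): The same cup behind the right door, 114 mm to the right of the case's middle, with the same opening mirrored.
- left_door (a joint): Travel (m) of the left, outer door (red pull): clear panel 186 x 110 x 5 mm sliding along the case's y in front of the right door. 0 = closed over the left cup, 0.13 = fully open (moved towards the case's -y). May start ajar by up to 20 mm. Slides with 1 to 2 N and stays where it is left.
- right_door (a joint): Travel (m) of the right, inner door (blue pull): same panel, 6 mm deeper, sliding behind the left door. 0 = closed over the right cup, 0.13 = fully open (moved towards the case's +y). May start ajar by up to 20 mm. Slides with 1 to 2 N and stays where it is left.
- left_door_pull (a point): Centre of the outer end of the red pull, a fin 12 mm thick (along the case's y), 30 mm long up the slope, standing 26 mm out of the sloping face along its normal, at the door's left edge, low on the slope. Can be pinched across its 12 mm with the tool square to the face or steeper, or pushed sideways. Case axes.
- right_door_pull (a point): The same point of the blue pull, the same fin at the right door's right edge; it also ends 26 mm out of the outer face. Case axes.
- egg_mid (a point): Middle of the brown egg in the case, on its axis where it is widest, 22 mm above its blunt underside. 44 mm across, 52 tall, about 60 g, standing blunt end down in either cup, its middle 67 mm above the table and 41 mm below the sloping outer face, square to it. Fragile: a squeeze of 20 N a finger (40 N of contact in all) cracks it; a grip of 5 to 8 N holds it.
- egg: The brown egg in the case; origin at its blunt underside, z axis through its pointed end. It may end leaning in its pocket: that does not matter.
- white_egg: White egg in the other cup of the case, to be left there. Same shape and size as the brown egg. Origin at its underside.
- tray: Fixed blue egg tray, 265 mm long (x), only 39 wide (y), 35 high; origin on its underside at its centre. Four round pockets in a row along its x at -93, -31, 31, 93 mm, 32 mm across, 12 deep. An egg sits on a pocket's rim, its middle 15 mm above the tray's top. Eggs stand 62 mm apart, so close the fingers across the row (along the tray's y): they pass down either side of the tray.
- mark: Flat yellow disc, 31 mm across, fixed at the bottom of the one empty pocket; origin at the pocket's centre, 23 mm above the table, 12 mm below the tray's top. A seated egg's middle is about 27 mm above it.
- tray_egg0: Brown egg standing in another pocket of the tray; to be left. Same shape and size as the brown egg. Origin at its underside.
- tray_egg1: Brown egg standing in another pocket of the tray; to be left. Same shape and size as the brown egg. Origin at its underside.
- tray_egg2: Brown egg standing in another pocket of the tray; to be left. Same shape and size as the brown egg. Origin at its underside.

How it is judged (in metres and radians):
On the way, in this order (a step that is already met when the one before it is completed fails the run):
1. the door in front of the brown egg is slid at least 80 mm open while the egg is still in its cup (((y of egg_mid in the frame of case above 0 m and value of joint left_door above 0.08 m) or (y of egg_mid in the frame of case below 0 m and value of joint right_door above 0.08 m)) and distance of egg_mid from where it was at the start of the episode below 0.012 m), for 0.1 s.
2. the brown egg is held by the fingers at least 80 mm away from where it stood (contact force between the fingers and egg above 0.3 N and distance of egg_mid from where it was at the start of the episode above 0.08 m), for 0.1 s.
3. the brown egg is in the empty pocket, at most a few mm above its seat, while the fingers still hold it (lowered, not dropped) (horizontal distance between egg_mid and mark below 0.008 m and z of egg_mid in the frame of mark below 0.034 m and contact force between the fingers and egg above 0.3 N), for 0.05 s.
At the end, for the whole second after the job is handed in: The brown egg rests, released, in the tray's empty pocket: its middle within 8 mm of the pocket's centre sideways and no more than 34 mm above the mark (seated on the rim, about 27 mm). The white egg and the three tray eggs are within 15 mm of where they were (horizontal distance between egg_mid and mark below 0.008 m and z of egg_mid in the frame of mark below 0.034 m and linear speed of egg below 0.02 m/s and contact force between the fingers and egg below 0.05 N and distance of each of white_egg, tray_egg0, tray_egg1, tray_egg2 from where it was at the start of the episode below 0.015 m); the robot touches nothing.
It fails at once if the brown egg is squeezed or knocked with contact forces adding up to more than 40 N (contact force between egg and anything else above 40 N).
It fails at once if the white egg or an egg in the tray is displaced by more than 15 mm (distance of any of white_egg, tray_egg0, tray_egg1, tray_egg2 from where it was at the start of the episode above 0.015 m).
It also fails if it takes over 54 s, if anything falls off the work surface, if the arm or the gripper's body presses on something with over 40 N, if the wrist force passes 120 N, or if a joint passes its speed limit or range.

## Working session

There is one attempt and no reset: what is moved stays moved. The work goes in short steps, Python scripts to look and compute and a tool call to move; the robot and the scene stay as the last step left them, time stands still between calls to the robot, and variables do not carry over. Pictures are saved under pics/ and viewed, at most 10 in all, crops included, and the job is handed in when it is done.

Besides the shell and the picture viewer there is one more tool, called after "Emit:" as name(argument=value, ...), one argument or row to a line, values as JSON. move_arm: Moves the arm, as the interface text tells. Its arguments: {"type":"object","properties":{"steps":{"type":"array","items":{"type":"array","items":{"type":"number"}}},"squeeze":{"type":"number"}},"required":["steps"]}

```bash
mkdir -p pics; ls
python3 - <<'E'
from workcell import ctrl, grab_frame, job
import cv2, numpy as np
print(ctrl.read_state())
for n in ("scene","side"):
    f=grab_frame(n); np.savez(f"{n}0.npz",**f)
    cv2.imwrite(f"pics/{n}0.png",f["pixels"][:,:,::-1]); print(n,f["fx"],f["cx"],f["cy"],f["extrinsics"].round(3).tolist())
E
```

```text
pics
{'t': 0.0, 'joint_pos': array([-1.30896625e+00,  4.23855303e-01,  1.63067837e+00,  1.11816441e-05,
        1.08859040e+00, -1.89985244e-02]), 'dq': array([ 1.19960834e-03,  1.77223656e-03, -8.65639526e-04,  4.64611204e-05,
        9.57431810e-04,  4.73933383e-04]), 'tau': array([-2.09427722e-03, -5.44630337e+01, -2.73674852e+01,  6.42065727e-02,
        2.26982567e-02, -1.37584098e-04]), 'tool_pos': array([ 173.10586083, -599.97590878,  221.89723467]), 'eef_rot': array([ 9.90158171e-01,  1.39950739e-01, -8.78258093e-05, -7.60669984e-04]), 'wrist_force': array([ 0.15498948, -0.25766941, -0.02318809]), 'moment': array([ 0.01694991, -0.04649048,  0.00961625]), 'finger_force': 0.0, 'gripper_width': 0.9974617821140926}
scene 452.66657201166896 319.0614579099333 229.278427022884 [[0.826, -0.386, 0.411, 916.58], [0.564, 0.567, -0.6, -564.006], [-0.001, 0.728, 0.686, 743.379], [0.0, 0.0, 0.0, 1.0]]
side 543.4859638788059 316.83077244419553 250.5015024009042 [[-0.992, 0.064, -0.109, 416.059], [-0.125, -0.643, 0.756, 868.713], [-0.021, 0.763, 0.646, 882.305], [0.0, 0.0, 0.0, 1.0]]
```

View pics/scene0.png

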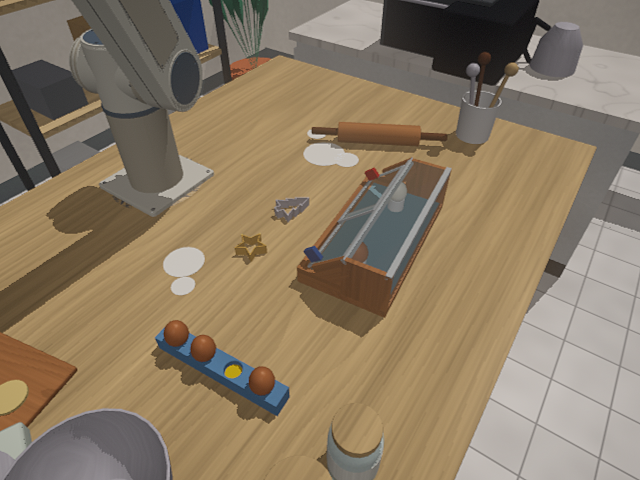

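View pics/side0.png

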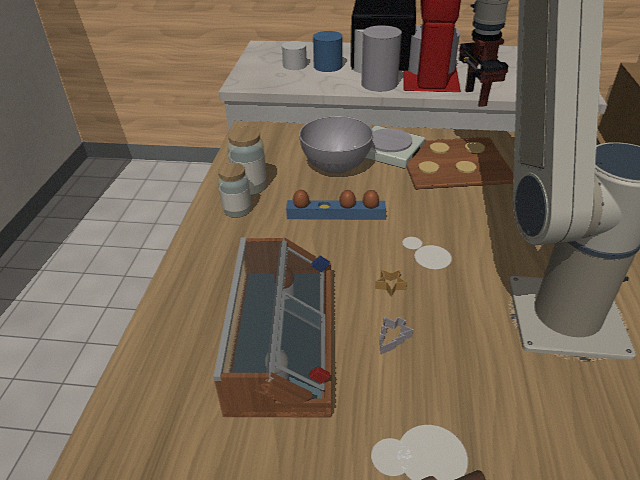

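The brown egg is behind the right door with the blue pull (scene ≈(361,252), pull ≈(314,254)). The white egg is on the left (scene ≈(397,200)), and the yellow mark is at ≈(233,371).

```bash
cat > h.py <<'E'
import numpy as np, cv2
def cloud(f):
    v,u=np.mgrid[:480,:640]; d=f["depth"].astype(float)
    p=np.stack([(u-f["cx"])/f["fx"]*d,-(v-f["cy"])/f["fy"]*d,-d],-1)
    E=f["extrinsics"]; return p@E[:3,:3].T+E[:3,3]
def comps(mask,minn=15):
    n,l,s,c=cv2.connectedComponentsWithStats(mask.astype(np.uint8))
    return [(l==i,c[i],s[i,4]) for i in range(1,n) if s[i,4]>=minn]
E
python3 - <<'E'
from h import *
R=dict(blue=((100,115),(120,255),(60,255)),red=((172,180),(150,255),(90,255)),red0=((0,3),(170,255),(90,255)),yellow=((22,32),(180,255),(120,255)),egg=((4,14),(110,220),(40,220)))
for n in("scene","side"):
    f=dict(np.load(n+"0.npz")); P=cloud(f); hsv=cv2.cvtColor(f["pixels"],cv2.COLOR_RGB2HSV)
    for (v,u) in [(254,314),(174,372),(371,233),(252,361),(200,397),(380,262),(285,340)] if n=="scene" else [(264,321),(375,319),(208,324),(279,288),(360,278),(198,301),(400,270)]:
        print(n,u,v,hsv[v,u],P[v,u].round(0),f["depth"][v,u])
    for k,(h,s,w) in R.items():
        m=cv2.inRange(hsv,(h[0],s[0],w[0]),(h[1],s[1],w[1]))>0
        m&=(P[...,2]>-5)&(P[...,2]<200)&(P[...,0]>250)&(P[...,0]<1000)
        for mm,c,a in comps(m,12):
            q=P[mm]; print(n,k,c.round(0),a,"med",np.median(q,0).round(1),"lo",np.percentile(q,3,0).round(0),"hi",np.percentile(q,97,0).round(0))
E
```

```text
scene 314 254 [124  59  73] [548. -44.  74.] 923.0532
scene 372 174 [  5 156 103] [511. 261.  74.] 1121.0651
scene 233 371 [ 25 230 185] [ 565. -316.   25.] 786.8604
scene 361 252 [ 12 104 113] [644. -24. 118.] 864.99585
scene 397 200 [ 25  13 119] [629. 153. 119.] 977.2203
scene 262 380 [ 12 160 140] [ 638. -319.   74.] 721.24445
scene 340 285 [ 13 140  91] [623. -63.  45.] 900.2985
scene blue [317. 252.] 31 med [552.3 -40.3  81.8] lo [541. -44.  68.] hi [561. -38.  89.]
scene blue [214. 370.] 873 med [ 533.  -336.7   24. ] lo [ 410. -348.    4.] hi [ 667. -299.   36.]
scene blue [191. 337.] 15 med [ 462.7 -310.6   35.1] lo [ 455. -320.   33.] hi [ 466. -307.   37.]
scene blue [281. 385.] 17 med [ 652.2 -291.6   34.9] lo [ 642. -294.   32.] hi [ 665. -291.   38.]
scene red0 [373. 171.] 22 med [514.  263.9  80.4] lo [494. 260.  72.] hi [524. 268.  88.]
scene yellow [233. 371.] 155 med [ 563.2 -315.6   23.7] lo [ 553. -327.   22.] hi [ 575. -305.   26.]
scene egg [479.  85.] 103 med [597.4 727.3 142.1] lo [590. 719.  90.] hi [606. 739. 197.]
scene egg [381. 133.] 1911 med [414.6 486. 
[... 2992 characters left out ...]
g [264. 239.] 113 med [668.3 -52.1 119.3] lo [629. -59. 117.] hi [704. -40. 122.]
side egg [300. 250.] 194 med [588.7 -57.7  87.4] lo [559. -68.  61.] hi [617. -52. 115.]
side egg [294. 255.] 20 med [599.  -32.9  94.8] lo [586. -37.  84.] hi [610. -26. 106.]
side egg [291. 262.] 20 med [599.7  -1.2  99.1] lo [591. -14.  92.] hi [607.   4. 104.]
side egg [277. 386.] 4839 med [578.5 315.2  46.5] lo [487.   9.   2.] hi [673. 326. 119.]
side egg [288. 271.] 20 med [600.9  30.4 103.1] lo [597.  21. 100.] hi [604.  44. 107.]
side egg [313. 271.] 23 med [553.7 -25.3  59.7] lo [544. -34.  51.] hi [566. -13.  67.]
side egg [288. 281.] 54 med [595.1  57.7 101.2] lo [589.  38.  94.] hi [600.  80. 106.]
```

```bash
cat > fit.py <<'E'
from h import *
from scipy.optimize import least_squares
F={n:dict(np.load(n+"0.npz")) for n in("scene","side")}
C={n:cloud(F[n]) for n in F}
def norms(P):
    dx=np.roll(P,-2,1)-np.roll(P,2,1); dy=np.roll(P,-2,0)-np.roll(P,2,0)
    N=np.cross(dx,dy); return N/(np.linalg.norm(N,axis=-1,keepdims=True)+1e-9)
yaw,cx,cy=np.radians(7),625,125
for it in range(4):
    R=np.array([[np.cos(yaw),-np.sin(yaw),0],[np.sin(yaw),np.cos(yaw),0],[0,0,1]])
    S={}
    for n in C:
        L=(C[n]-[cx,cy,0])@R; N=norms(C[n])@R
        box=(np.abs(L[...,1])<215)&(np.abs(L[...,0])<130)&(L[...,2]>8)&(L[...,2]<114)
        for k,nv in dict(y=(0,1,0),x=(1,0,0),s=(-.643,0,.766)).items():
            m=box&(np.abs(N@np.array(nv))>.97); S[n,k]=L[m]
    r=S["scene","y"]; r=r[np.abs(r[:,1]+190)<15]; l=S["side","y"]; l=l[np.abs(l[:,1]-190)<15]
    fr=np.polyfit(r[:,0],r[:,1],1); fl=np.polyfit(l[:,0],l[:,1],1)
    s=np.concatenate([S["scene","s"],S["side","s"]])
    d=s@np.array([-.643,0,.766]); 
    print("walls",len(r),np.median(r[:,1]).round(1),fr.round(3),len(l),np.median(l[:,1]).round(1),fl.round(3))
    for n in C:
        q=S[n,"s"]; dd=q@np.array([-.643,0,.766]); h,e=np.histogram(dd,bins=np.arange(70,140,2)); print(n,"slope off",[(int(a),int(b)) for a,b in zip(e,h) if b>15])
        b=S[n,"x"]; h,e=np.histogram(b[:,0],bins=np.arange(-120,130,4)); print(n,"x planes",[(int(a),int(c)) for a,c in zip(e,h) if c>15])
    sl=s[(np.abs(d-np.median(d))<4)]; A=np.c_[sl[:,1],np.ones(len(sl))]
    fs=np.linalg.lstsq(A,sl@np.array([-.643,0,.766]),rcond=None)[0]; print("slope yaw err",np.degrees(fs[0]/.643).round(2),fs.round(3))
    cy+=(np.median(r[:,1])+np.median(l[:,1]))/2; yaw+=np.arctan((fr[0]+fl[0])/2)*.7
    print(np.degrees(yaw).round(2),round(cy,1))
    cx+=0
# eggs in tray: sphere-ish ellipse fit of upper part
for n,uv in dict(scene=[(176,333),(203,348),(261,380)],side=[(371,199),(347,199),(301,198)]).items():
    P=C[n]; hsv=cv2.cvtColor(F[n]["pixels"],cv2.COLOR_RGB2HSV)
    m=(cv2.inRange(hsv,(4,110,40),(14,220,220))>0)&(P[...,2]>40)&(P[...,1]<-270)&(P[...,0]>400)&(P[...,0]<700)
    for u,v in uv:
        for mm,c,a in comps(m,80):
            if np.hypot(c[0]-u,c[1]-v)<8:
                q=P[mm]; q=q[q[:,2]<70]
                f=least_squares(lambda p:np.linalg.norm((q-[p[0],p[1],50])*[1,1,.85],axis=1)-22,[q[:,0].mean(),q[:,1].mean()],loss="soft_l1"); print(n,"egg",f.x.round(1))
E
python3 fit.py
```

```text
walls 1943 -185.0 [-1.40000e-02 -1.85064e+02] 2093 194.7 [-1.50000e-02  1.94649e+02]
scene slope off [(98, 277), (100, 643), (102, 141), (104, 818), (106, 96), (108, 17), (110, 42), (112, 21)]
scene x planes [(72, 24), (76, 952), (80, 221)]
side slope off [(98, 101), (100, 518), (102, 444), (104, 724), (106, 948), (108, 170)]
side x planes [(-120, 31)]
slope yaw err 1.24 [1.40000e-02 1.04337e+02]
6.42 129.8
walls 1943 -189.8 [-4.00000e-03 -1.89861e+02] 2090 189.8 [-5.00000e-03  1.89815e+02]
scene slope off [(98, 391), (100, 539), (104, 753), (106, 296), (110, 44), (112, 38)]
scene x planes [(76, 1201)]
side slope off [(98, 135), (100, 569), (102, 318), (104, 341), (106, 1109), (108, 421), (110, 16)]
side x planes [(-92, 17)]
slope yaw err 1.17 [1.30000e-02 1.05416e+02]
6.24 129.8
walls 1942 -189.8 [-1.0000e-03 -1.8984e+02] 2085 189.8 [-1.00000e-03  1.89836e+02]
scene slope off [(98, 495), (100, 432), (104, 686), (106, 367), (110, 46), (112, 39)]
scene x planes [(76, 1203)]
side slope off [(98, 167), (100, 601), (102, 246), (104, 287), (106, 1117), (108, 468), (110, 22)]
side x planes []
slope yaw err 1.15 [1.30000e-02 1.05599e+02]
6.19 129.8
walls 1944 -189.8 [  -0.    -189.842] 2086 189.8 [ -0.    189.833]
scene slope off [(98, 528), (100, 397), (104, 668), (106, 389), (110, 46), (112, 40)]
scene x planes [(76, 1203)]
side slope off [(98, 179), (100, 601), (102, 234), (104, 270), (106, 1115), (108, 485), (110, 23)]
side x planes []
slope yaw err 1.15 [1.3000e-02 1.0565e+02]
6.17 129.8
scene egg [ 442.9 -326.8]
scene egg [ 504.6 -321.5]
scene egg [ 628.3 -310.9]
side egg [ 441.9 -327.7]
side egg [ 503.  -321.6]
side egg [ 626.6 -311. ]
```

```bash
cat >> h.py <<'E'
from scipy.spatial.transform import Rotation as Ro
YAW=np.radians(6.17); RC=Ro.from_euler('z',YAW).as_matrix()
O=np.array([625,129.8,0])+RC@[-21.7,0,0]          # case origin
def c2w(p): return O+RC@np.asarray(p,float)
def w2c(p): return (np.asarray(p)-O)@RC
def rot(tilt,yaw): return Ro.from_euler('z',yaw)*Ro.from_matrix(np.array([[np.cos(tilt),0,np.sin(tilt)],[0,-1,0],[np.sin(tilt),0,-np.cos(tilt)]]))
# tool x up-slope, y = -case y, z into face
def plan(pos,R,st,label=""):
    C=Ro.from_quat(st["eef_rot"]); d=C.inv().apply(np.asarray(pos)-st["tool_pos"]); r=np.degrees((C.inv()*R).as_rotvec())
    print(label,"tgt",np.round(pos,1),"shift(tool now)",d.round(1),"turn",r.round(2),"world shift",(np.asarray(pos)-st["tool_pos"]).round(1),"| shift in target axes",R.inv().apply(np.asarray(pos)-st["tool_pos"]).round(1))
E
python3 - <<'E'
from h import *
from workcell import ctrl
n=np.array([-.643,0,.766]); t=np.array([.766,0,.643]); foot=np.array([-89.5,0,45])
for k in("scene","side"):
    f=dict(np.load(k+"0.npz")); P=w2c(cloud(f)); hsv=cv2.cvtColor(f["pixels"],cv2.COLOR_RGB2HSV)
    out=(P-foot)@n; s=(P-foot)@t
    for nm,lo,hi,ys in(("blue",100,130,(-195,-100)),("red",-1,6,(100,195))):
        m=(out>8)&(out<35)&(s>-5)&(s<60)&(P[...,1]>ys[0])&(P[...,1]<ys[1])
        q=np.c_[s[m],P[m][:,1],out[m]]; print(k,nm,len(q),"s,y,out lo",np.percentile(q,4,0).round(1),"hi",np.percentile(q,96,0).round(1))
    m=(np.abs(P[...,2]-120)<4)&(np.abs(P[...,1])<170)&(np.abs(P[...,0])<130); q=P[m]
    print(k,"roof z",np.median(q[:,2]).round(1),"x lo/hi",np.percentile(q[:,0],[1,3,97,99]).round(1))
st=ctrl.read_state(); R=rot(np.radians(40),YAW)
print("egg",c2w([0,-114,67]))
plan(c2w(foot+20*t+8*n+[0,-162,0]),R,st,"fin"); plan(c2w(foot+20*t+100*n+[0,-162,0]),R,st,"pre")
E
```

```text
scene blue 131 s,y,out lo [  11.6 -167.9    9.3] hi [  39.3 -156.8   26.3]
scene red 94 s,y,out lo [ 11.4 139.6   8.7] hi [ 38.3 151.9  26. ]
scene roof z 119.5 x lo/hi [-2.2  1.1 98.1 99.7]
side blue 129 s,y,out lo [  10.  -164.4    9.2] hi [  36.9 -151.6   28.2]
side red 200 s,y,out lo [  9.3 143.4   9.2] hi [ 37.3 155.2  28.5]
side roof z 119.7 x lo/hi [-5.1 -3.  94.8 97. ]
egg [615.67828368  14.12806907  67.        ]
fin tgt [542.  -42.1  64. ] shift(tool now) [ 509.  -433.6  158.6] turn [-3.54 39.9   9.48] world shift [ 368.9  557.9 -158. ] | shift in target axes [ 225.3 -515.   395.3]
pre tgt [483.2 -48.5 134.5] shift(tool now) [ 450.8 -443.9   88.1] turn [-3.54 39.9   9.48] world shift [310.1 551.6 -87.5] | shift in target axes [ 225.3 -515.   303.3]
```

Emit:
move_arm(
  steps=[
    [50,0,0,0,-0.71,7.98,1.9],
    [50,0,0,0,-0.71,7.98,1.9],
    [50,0,0,0,-0.71,7.98,1.9],
    [50,0,0,0,-0.71,7.98,1.9],
    [50,0,0,0,-0.71,7.98,1.9],
  ],
)

```text
t: 0.6
tool_pos: [172.9, -601.2, 223.4]
eef_rot: [0.937, 0.05, 0.344, -0.017]
wrist_force: [-0.8, 0.5, -1.0]
gripper_width: 0.596
finger_force: 0.0
```

```bash
cat >> h.py <<'E'
n=np.array([-.643,0,.766]); t=np.array([.766,0,.643]); foot=np.array([-89.5,0,45]); RT=rot(np.radians(40),YAW)
def face(s,y,o): return c2w(foot+s*t+o*n+[0,y,0])
E
python3 - <<'E'
from h import *
from workcell import ctrl
st=ctrl.read_state(); print(st["t"],st["tool_pos"],st["joint_pos"])
plan(face(24,-160,90),RT,st,"pre")
E
```

```text
0.6 [ 172.89445125 -601.17006267  223.42786261] [-1.63243905  0.5059204   1.68666618  0.75325424  1.20383752 -0.54199538]
pre tgt [492.4 -45.5 129.4] shift(tool now) [ 227.  -519.4  313.8] turn [ 0.24 -0.32  0.01] world shift [319.5 555.7 -94.1] | shift in target axes [ 228.6 -518.1  314.6]
```

Emit:
move_arm(
  steps=[
    [50,17.5,-39.5,24,0,0,0],
    [50,17.5,-39.5,24,0,0,0],
    [50,17.5,-39.5,24,0,0,0],
    [50,17.5,-39.5,24,0,0,0],
    [50,17.5,-39.5,24,0,0,0],
  ],
)

```text
t: 1.1
tool_pos: [295.7, -387.0, 186.3]
eef_rot: [0.938, 0.05, 0.341, -0.018]
wrist_force: [0.8, -0.1, 0.1]
gripper_width: 0.567
finger_force: 0.0
```

Emit:
move_arm(
  steps=[
    [50,17.5,-39.5,24,0,0,0],
    [50,17.5,-39.5,24,0,0,0],
    [50,17.5,-39.5,24,0,0,0],
    [50,17.5,-39.5,24,0,0,0],
    [50,17.5,-39.5,24,0,0,0],
  ],
)

```text
t: 1.6
tool_pos: [417.8, -175.7, 150.6]
eef_rot: [0.938, 0.05, 0.341, -0.017]
wrist_force: [2.6, -1.0, 1.1]
gripper_width: 0.569
finger_force: 0.0
```

Run:
```python
from h import *
from workcell import ctrl
st=ctrl.read_state(); print(st["t"],st["tool_pos"],st["joint_pos"])
plan(face(24,-160,90),RT,st,"pre")
```

```text
1.6 [ 417.80698738 -175.71457035  150.56445393] [-0.76922864  0.26342661  2.41349249  1.62235587  0.51562898 -0.80278433]
pre tgt [492.4 -45.5 129.4] shift(tool now) [  53.9 -121.6   72.6] turn [ 0.13  0.03 -0.  ] world shift [ 74.6 130.2 -21.2] | shift in target axes [  53.9 -121.5   72.9]
```

Emit:
move_arm(
  steps=[
    [50,13.5,-30.4,18.2,0,0,0],
    [50,13.5,-30.4,18.2,0,0,0],
    [50,13.5,-30.4,18.2,0,0,0],
    [50,13.5,-30.4,18.2,0,0,0],
    [50,0,0,0,0,0,0],
  ],
)

```text
t: 2.1
tool_pos: [493.7, -42.3, 129.3]
eef_rot: [0.938, 0.053, 0.342, -0.019]
wrist_force: [-0.7, 0.9, 0.2]
gripper_width: 0.573
finger_force: 0.0
```

Run:
```python
from h import *
from workcell import ctrl,grab_frame
st=ctrl.read_state(); print(st["t"],st["tool_pos"],st["joint_pos"])
plan(face(24,-160,8),RT,st,"fin")
f=grab_frame("wrist"); cv2.imwrite("pics/w1.png",f["pixels"][:,:,::-1])
P=w2c(cloud(f)); out=(P-foot)@n; s=(P-foot)@t
m=(out>10)&(out<30)&(s>0)&(s<50)&(P[...,1]>-185)&(P[...,1]<-130)
q=np.c_[s[m],P[m][:,1],out[m]]; print(len(q),np.percentile(q,[3,50,97],axis=0).round(1))
```

```text
2.1 [493.73362406 -42.29525501 129.2894141 ] [-0.25483044  0.33830899  2.40698254  2.41111906  0.35406573 -1.15980146]
fin tgt [544.8 -39.8  66.6] shift(tool now) [-1.3  3.3 80.9] turn [-0.2  -0.04  0.28] world shift [ 51.1   2.5 -62.7] | shift in target axes [-1.2  3.  80.9]
1002 [[  10.2 -166.8   14. ]
 [  26.2 -161.1   26.3]
 [  38.3 -155.6   27.6]]
```

View pics/w1.png

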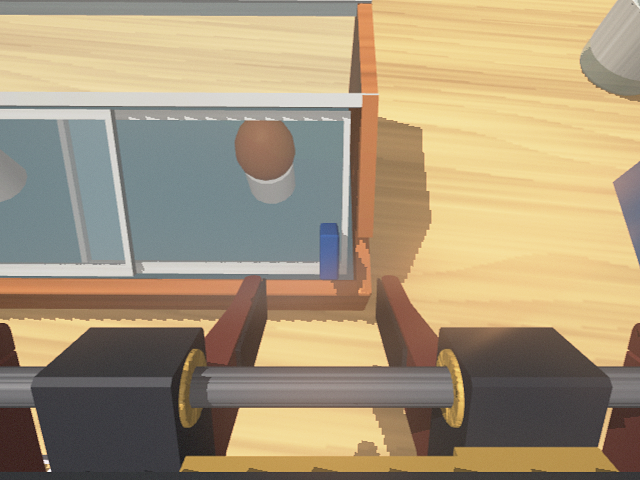

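The wrist view shows the blue pull at (329,250), between the fingers. The brown egg is at (265,150). I'll descend and pinch.

Emit:
move_arm(
  steps=[
    [50,0,2,20,0,0,0],
    [50,-1,2,20,0,0,0],
    [50,0,0,20,0,0,0],
    [50,0,0,17,0,0,0],
    [50,0,0,0,0,0,0],
  ],
)

```text
t: 2.65
tool_pos: [541.2, -47.0, 68.8]
eef_rot: [0.939, 0.05, 0.341, -0.018]
wrist_force: [-0.2, -0.3, 0.4]
gripper_width: 0.57
finger_force: 0.0
```

Emit:
move_arm(
  squeeze=12,
  steps=[
    [8,0,0,0,0,0,0],
    [8,0,0,0,0,0,0],
    [8,0,0,0,0,0,0],
    [8,0,0,0,0,0,0],
    [8,0,0,0,0,0,0],
  ],
)

```text
t: 3.15
tool_pos: [541.0, -45.4, 70.4]
eef_rot: [0.938, 0.051, 0.342, -0.018]
wrist_force: [-0.2, 1.5, 2.0]
gripper_width: 0.154
finger_force: 0.4
```

Emit:
move_arm(
  steps=[
    [8,0,0,0,0,0,0],
    [8,0,-4,0,0,0,0],
    [8,0,-10,0,0,0,0],
    [8,0,-14,0,0,0,0],
    [8,0,-16,0,0,0,0],
  ],
)

```text
t: 3.65
tool_pos: [536.3, -1.8, 70.3]
eef_rot: [0.938, 0.05, 0.342, -0.017]
wrist_force: [-3.2, -3.0, 5.8]
gripper_width: 0.134
finger_force: 12.0
```

Emit:
move_arm(
  steps=[
    [8,0,-16,0,0,0,0],
    [8,0,-16,0,0,0,0],
    [8,0,-14,0,0,0,0],
    [8,0,-10,0,0,0,0],
    [8,0,-4,0,0,0,0],
  ],
)

```text
t: 4.15
tool_pos: [529.7, 58.9, 70.3]
eef_rot: [0.938, 0.051, 0.342, -0.018]
wrist_force: [-4.4, -1.3, 9.4]
gripper_width: 0.137
finger_force: 12.0
```

Run:
```python
from h import *
from workcell import ctrl,grab_frame
st=ctrl.read_state(); print(st["t"],w2c(st["tool_pos"]),st["joint_pos"],st["wrist_force"],st["finger_force"])
```

```text
4.15 [-80.63855463 -60.28483584  70.34134592] [ 0.07739849  0.53698871  2.35353213  3.09815997  0.4484633  -1.55613016] [-4.39243097 -1.25025606  9.40650626] 12.00358897447586
```

Emit:
move_arm(
  steps=[
    [8,0,-6,0,0,0,0],
    [8,0,-5,0,0,0,0],
    [8,0,-4,0,0,0,0],
    [8,0,-2,0,0,0,0],
  ],
)

```text
t: 4.55
tool_pos: [528.0, 75.1, 70.3]
eef_rot: [0.938, 0.051, 0.342, -0.018]
wrist_force: [-4.8, -1.8, 8.6]
gripper_width: 0.137
finger_force: 12.0
```

Emit:
move_arm(
  steps=[
    [8,0,-2,0,0,0,0],
    [8,0,-2,0,0,0,0],
    [8,0,0,0,0,0,0],
  ],
)

```text
t: 4.85
tool_pos: [527.6, 79.1, 70.3]
eef_rot: [0.938, 0.051, 0.342, -0.018]
wrist_force: [-5.2, -0.1, 8.5]
gripper_width: 0.139
finger_force: 12.0
```

Emit:
move_arm(
  steps=[
    [40,0,0,0,0,0,0],
    [50,0,0,0,0,0,0],
    [60,0,0,-20,0,0,0],
    [70,0,0,-40,0,0,0],
    [70,0,0,0,0,0,0],
  ],
)

```text
t: 5.35
tool_pos: [487.4, 74.5, 117.6]
eef_rot: [0.938, 0.051, 0.342, -0.018]
wrist_force: [0.8, -0.5, -0.3]
gripper_width: 0.55
finger_force: 0.0
```

Run:
```python
from h import *
from workcell import ctrl,grab_frame
st=ctrl.read_state(); print(st["t"],w2c(st["tool_pos"]),st["joint_pos"],st["wrist_force"],st["finger_force"])
E=np.array([0,-114,67])
G=E+4*n+2*t-19*n
plan(c2w(G),RT,st,"grasp"); plan(c2w(G+70*n),RT,st,"pre")
f=grab_frame("wrist"); cv2.imwrite("pics/w2.png",f["pixels"][:,:,::-1]); np.savez("w2.npz",**f)
```

```text
5.35 [-121.0858147   -40.18278845  117.64803649] [ 0.1423098   0.37031671  2.42846694  3.20884123  0.35702113 -1.60798737] [ 0.80954906 -0.54770939 -0.29053536] 0.0
grasp tgt [626.8  15.3  56.8] shift(tool now) [ 62.   73.7 131.8] turn [ 0.07 -0.07  0.04] world shift [139.4 -59.2 -60.9] | shift in target axes [ 62.2  73.8 131.6]
pre tgt [582.   10.5 110.4] shift(tool now) [62.1 73.8 61.8] turn [ 0.07 -0.07  0.04] world shift [ 94.7 -64.   -7.2] | shift in target axes [62.2 73.8 61.6]
```

View pics/w2.png

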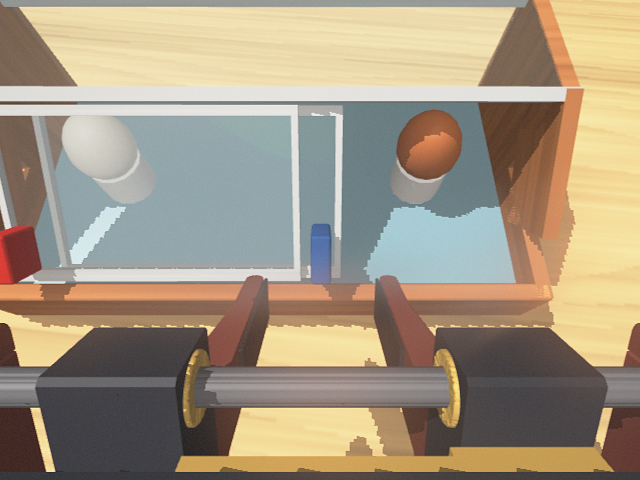

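The door is open: its edge is at column 340 and the egg, at (429,145), is now uncovered. I'll measure the egg directly.

```bash
cat > egg.py <<'E'
from h import *
from scipy.optimize import least_squares
f=dict(np.load("w2.npz")); P=w2c(cloud(f)); hsv=cv2.cvtColor(f["pixels"],cv2.COLOR_RGB2HSV)
m=(cv2.inRange(hsv,(3,110,40),(16,255,255))>0); m[:,:385]=0; m[:,475:]=0; m[:100]=0; m[190:]=0
m&=(P[...,2]>50)&(P[...,2]<100)&(np.abs(P[...,1]+114)<40)
q=P[m]; z=q[:,2]
res=lambda p:np.sqrt((q[:,0]-p[0])**2+(q[:,1]-p[1])**2+((z-67)*np.where(z>67,22/30,1))**2)-22
s=least_squares(res,[0,-114],loss="soft_l1"); print(len(q),s.x.round(1),np.median(np.abs(s.fun)).round(2))
print(np.percentile(q,[2,98],axis=0).round(1))
m=(P[...,2]>60)&(np.abs((P-foot)@n+3)<12)&(P[...,1]>-75)&(P[...,1]<-30)
print("door edge y",np.percentile(P[m][:,1],[1,50,99]).round(1))
E
python3 egg.py
```

```text
3444 [   1.1 -114.8] 0.3
[[ -20.5 -128.9   62.8]
 [   9.1  -94.1   96.7]]
door edge y [-73.9 -44.1 -30.3]
```

Emit:
move_arm(
  squeeze=6,
  steps=[
    [76,20,25,0,0,0,0],
    [76,21,25,0,0,0,0],
    [76,21,24.5,0,0,0,0],
    [76,0,0,20,0,0,0],
    [76,0,0,20,0,0,0],
  ],
)

```text
t: 5.9
tool_pos: [566.5, 16.8, 120.3]
eef_rot: [0.938, 0.051, 0.343, -0.019]
wrist_force: [0.2, 0.3, -0.6]
gripper_width: 0.863
finger_force: 0.0
```

Run:
```python
from h import *
from workcell import ctrl
st=ctrl.read_state(); print(st["t"],st["joint_pos"],st["gripper_width"])
E=np.array([.8,-114.6,67]); plan(c2w(E+4*n+2*t-19*n),RT,st,"grasp")
```

```text
5.9 [-0.04624792  0.41597304  2.27767035  2.75094901  0.2668752  -1.31022094] 0.8634999810460499
grasp tgt [627.7  14.8  56.8] shift(tool now) [ 5.3  8.7 87.6] turn [-0.08 -0.2  -0.03] world shift [ 61.1  -2.  -63.5] | shift in target axes [ 5.6  8.6 87.6]
```

Emit:
move_arm(
  steps=[
    [76,0,0,0,0,0,0],
    [76,0,0,0,0,0,0],
  ],
)

```text
t: 6.1
tool_pos: [564.0, 17.9, 119.3]
eef_rot: [0.938, 0.051, 0.341, -0.02]
wrist_force: [0.8, 1.3, 1.1]
gripper_width: 0.868
finger_force: 0.0
```

Run:
```python
from h import *
from workcell import ctrl
st=ctrl.read_state(); print(st["t"],st["joint_pos"],st["gripper_width"])
E=np.array([.8,-114.6,67]); plan(c2w(E+4*n+2*t-19*n),RT,st,"grasp")
```

```text
6.1 [-0.0446181   0.41533692  2.28054921  2.74765236  0.2646871  -1.30619586] 0.8682722592331693
grasp tgt [627.7  14.8  56.8] shift(tool now) [ 8.2 10.1 88.3] turn [-0.17  0.06 -0.01] world shift [ 63.6  -3.  -62.5] | shift in target axes [ 8.1  9.9 88.3]
```

Some of the shift was clipped, so I'll correct for it before going in slowly.

Emit:
move_arm(
  steps=[
    [76,4,5,0,0,0,0],
    [76,4,5,8,0,0,0],
    [76,0,0,15,0,0,0],
    [76,0,0,15,0,0,0],
    [76,0,0,0,0,0,0],
  ],
)

```text
t: 6.6
tool_pos: [596.6, 11.2, 95.8]
eef_rot: [0.938, 0.051, 0.342, -0.02]
wrist_force: [-0.4, -0.3, -0.0]
gripper_width: 0.866
finger_force: 0.0
```

Run:
```python
from h import *
from workcell import ctrl
st=ctrl.read_state(); print(st["t"],st["joint_pos"],st["gripper_width"])
E=np.array([.8,-114.6,67]); plan(c2w(E+4*n+2*t-19*n),RT,st,"grasp")
```

```text
6.6 [-0.0575118   0.49952465  2.21813573  2.75058885  0.28869974 -1.32143999] 0.8658157561672093
grasp tgt [627.7  14.8  56.8] shift(tool now) [-1.2 -0.1 50. ] turn [-0.16 -0.05  0.  ] world shift [ 31.1   3.6 -39. ] | shift in target axes [-1.1 -0.2 50. ]
```

Emit:
move_arm(
  steps=[
    [76,-0.5,0,13,0,0,0],
    [76,-0.5,0,13,0,0,0],
    [76,0,0,13,0,0,0],
    [76,0,0,10.5,0,0,0],
    [76,0,0,0,0,0,0],
  ],
)

```text
t: 7.1
tool_pos: [627.2, 14.8, 57.0]
eef_rot: [0.938, 0.051, 0.342, -0.02]
wrist_force: [-0.0, -0.8, 0.4]
gripper_width: 0.867
finger_force: 0.0
```

Run:
```python
from h import *
from workcell import ctrl
st=ctrl.read_state(); print(st["t"],st["joint_pos"],st["gripper_width"])
E=np.array([.8,-114.6,67]); plan(c2w(E+4*n+2*t-19*n),RT,st,"grasp")
```

```text
7.1 [-0.04510188  0.61118821  2.15418358  2.82729534  0.3313784  -1.39002464] 0.86678707292394
grasp tgt [627.7  14.8  56.8] shift(tool now) [0.2 0.  0.4] turn [-0.16 -0.02  0.  ] world shift [ 0.5  0.  -0.2] | shift in target axes [0.2 0.  0.4]
```

Emit:
move_arm(
  squeeze=6,
  steps=[
    [60,0,0,0,0,0,0],
    [52,0,0,0,0,0,0],
    [48,0,0,0,0,0,0],
    [46,0,0,0,0,0,0],
    [46,0,0,0,0,0,0],
  ],
)

```text
t: 7.6
tool_pos: [626.7, 14.6, 58.4]
eef_rot: [0.938, 0.051, 0.342, -0.02]
wrist_force: [-0.6, 0.2, -0.3]
gripper_width: 0.522
finger_force: 0.0
```

Emit:
move_arm(
  squeeze=6,
  steps=[
    [44,0,0,0,0,0,0],
    [42,0,0,0,0,0,0],
    [40,0,0,0,0,0,0],
    [38,0,0,0,0,0,0],
    [38,0,0,0,0,0,0],
  ],
)

```text
t: 8.1
tool_pos: [626.8, 14.6, 58.1]
eef_rot: [0.938, 0.051, 0.342, -0.02]
wrist_force: [-0.6, 0.1, 1.9]
gripper_width: 0.494
finger_force: 6.0
```

Emit:
move_arm(
  squeeze=7,
  steps=[
    [38,0,0,-3,0,0,0],
    [38,0,0,-5,0,0,0],
    [38,-1,0,-8,0,0,0],
    [38,-2,0,-9,0,0,0],
    [38,-2,0,-10,0,0,0],
  ],
)

```text
t: 8.6
tool_pos: [599.6, 11.7, 82.1]
eef_rot: [0.938, 0.051, 0.342, -0.02]
wrist_force: [-0.4, 0.2, -1.0]
gripper_width: 0.495
finger_force: 7.0
```

Emit:
move_arm(
  steps=[
    [38,0,0,-10,0,0,0],
    [38,0,0,-10,0,0,0],
    [38,0,0,-12,0,0,0],
    [38,0,0,-12,0,0,0],
    [38,0,0,-12,0,0,0],
  ],
)

```text
t: 9.1
tool_pos: [564.0, 7.6, 125.4]
eef_rot: [0.938, 0.051, 0.342, -0.02]
wrist_force: [-0.3, 1.4, -1.4]
gripper_width: 0.499
finger_force: 7.0
```

Run:
```python
from h import *
from workcell import ctrl
st=ctrl.read_state(); print(st["t"],w2c(st["tool_pos"]),st["joint_pos"],st["gripper_width"],st["finger_force"],st["wrist_force"])
```

```text
9.1 [ -52.03109263 -114.9326897   125.41774608] [-0.07217787  0.40027127  2.27976004  2.66266269  0.25769168 -1.24380225] 0.49891707214958225 6.999989300966263 [-0.25407216  1.43715934 -1.43458927]
```

Emit:
move_arm(
  steps=[
    [38,13,0,-15,0,0,0],
    [38,16,0,-19,0,0,0],
    [38,0,0,0,0,-6.7,0],
    [38,0,0,0,0,-6.7,0],
    [38,0,0,0,0,-6.6,0],
  ],
)

```text
t: 9.6
tool_pos: [565.6, 26.0, 166.2]
eef_rot: [0.945, 0.061, 0.318, -0.046]
wrist_force: [-0.1, -0.6, -0.2]
gripper_width: 0.496
finger_force: 7.0
```

```bash
cat > pl.py <<'E'
from h import *
from workcell import ctrl
import sys
up=float(sys.argv[1]); off=np.array([-2,0,-15.])
if len(sys.argv)>2: off=np.array(eval(sys.argv[2]))
st=ctrl.read_state(); print(st["t"],st["joint_pos"].round(2),st["gripper_width"],st["finger_force"],st["wrist_force"].round(1))
C=Ro.from_quat(st["eef_rot"]); print("egg now",st["tool_pos"]+C.apply(off))
R=rot(np.radians(20),np.radians(4.94)); plan(np.array([565.2,-316.2,50+up])-R.apply(off),R,st,"tray")
E
python3 pl.py 60
```

```text
9.6 [-0.07  0.29  2.23  1.66  0.17 -0.23] 0.49606720449097075 7.00017973780632 [-0.1 -0.6 -0.2]
egg now [555.06013     23.92766287 176.93109231]
tray tgt [ 572.2 -315.6   96.6] shift(tool now) [-66.2 342.   16.1] turn [ -4.1  -17.27   1.62] world shift [   6.6 -341.6  -69.6] | shift in target axes [-45.3 340.9  57.6]
```

Emit:
move_arm(
  steps=[
    [38,0,0,0,0,0,0],
    [38,0,15,-10,0,0,0],
    [38,0,25,0,0,0,0],
    [38,0,30,0,0,0,0],
    [38,0,30,0,0,0,0],
  ],
)

```text
t: 10.1
tool_pos: [574.4, -74.9, 168.9]
eef_rot: [0.945, 0.061, 0.319, -0.046]
wrist_force: [0.2, 0.1, -1.0]
gripper_width: 0.493
finger_force: 7.0
```

```bash
python3 pl.py 80
```

```text
10.1 [-0.31  0.32  2.18  1.38  0.31 -0.15] 0.49326762084123005 7.0007870346307755 [ 0.2  0.1 -1. ]
egg now [563.92041216 -76.96546844 179.55916391]
tray tgt [ 572.2 -315.6  116.6] shift(tool now) [-54.3 240.1   9.7] turn [ -4.08 -17.38   1.65] world shift [  -2.3 -240.7  -52.3] | shift in target axes [-39.5 239.6  41.3]
```

Emit:
move_arm(
  steps=[
    [38,0,35,0,0,0,0],
    [38,0,35,0,0,0,0],
    [38,0,35,0,0,0,0],
    [38,0,35,0,0,0,0],
    [38,0,30,0,0,0,0],
  ],
)

```text
t: 10.6
tool_pos: [599.4, -244.0, 160.5]
eef_rot: [0.945, 0.061, 0.319, -0.046]
wrist_force: [1.2, 0.7, -1.3]
gripper_width: 0.495
finger_force: 7.0
```

Emit:
move_arm(
  steps=[
    [38,0,20,0,-0.8,-3.5,0.3],
    [38,0,20,0,-0.8,-3.5,0.3],
    [38,0,10,0,-0.8,-3.5,0.3],
    [38,0,10,0,-0.8,-3.5,0.3],
    [38,0,0,0,-0.9,-3.4,0.4],
  ],
)

```text
t: 11.1
tool_pos: [607.4, -302.0, 158.2]
eef_rot: [0.984, 0.043, 0.173, -0.008]
wrist_force: [-0.6, -0.5, -0.5]
gripper_width: 0.495
finger_force: 7.0
```

Emit:
move_arm(
  steps=[
    [38,0,0,0,0,0,0],
  ],
)

```text
t: 11.2
tool_pos: [608.6, -300.7, 158.7]
eef_rot: [0.984, 0.044, 0.174, -0.008]
wrist_force: [0.4, 0.4, -1.1]
gripper_width: 0.492
finger_force: 7.0
```

```bash
python3 pl.py 60
```

```text
11.2 [-0.57  0.48  1.76  0.36  0.65  0.65] 0.4918378175538307 7.000345587730408 [ 0.4  0.4 -1.1]
egg now [ 601.60516985 -301.29075605  172.08900602]
tray tgt [ 572.2 -315.6   96.6] shift(tool now) [-56.6  11.6  45.4] turn [-0.06 -0.06  0.18] world shift [-36.4 -14.9 -62.1] | shift in target axes [-56.5  11.7  45.5]
```

Emit:
move_arm(
  steps=[
    [38,-17,6,-6,0,0,0],
    [38,-18,5.6,-6.5,0,0,0],
    [38,-7,0,19,0,0,0],
    [38,-14.6,0,39,0,0,0],
    [38,0,0,0,0,0,0],
  ],
)

```text
t: 11.7
tool_pos: [566.7, -313.5, 90.7]
eef_rot: [0.985, 0.042, 0.17, -0.011]
wrist_force: [-0.8, 0.2, -2.1]
gripper_width: 0.497
finger_force: 7.0
```

```bash
python3 pl.py 60
cat > look.py <<'E'
from h import *
from workcell import grab_frame
from scipy.optimize import least_squares
import sys
ims=[]
for k in("scene","side","wrist"):
    f=grab_frame(k); P=cloud(f); hsv=cv2.cvtColor(f["pixels"],cv2.COLOR_RGB2HSV)
    m=(cv2.inRange(hsv,(3,110,40),(16,255,255))>0)&(np.abs(P[...,0]-565)<35)&(np.abs(P[...,1]+316)<35)&(P[...,2]>float(sys.argv[1])-25)&(P[...,2]<float(sys.argv[1])+35)
    c=sorted(comps(m,40),key=lambda x:-x[2])[:1]
    for mm,cc,a in c:
        q=P[mm]; s=least_squares(lambda p:np.linalg.norm(q-p,axis=1)-23,[565,-316,float(sys.argv[1])],loss="soft_l1"); print(k,cc.round(0),a,s.x.round(1),np.percentile(q,[3,97],axis=0).round(0).tolist())
    if k!="wrist":
        u,v=(233,365) if k=="scene" else (324,200)
        ims.append(cv2.resize(f["pixels"][v-75:v+75,u-66:u+66,::-1],(396,450),interpolation=cv2.INTER_CUBIC))
cv2.imwrite("pics/%s.png"%sys.argv[2],np.hstack(ims))
E
python3 look.py 110 l1
```

```text
11.7 [-0.63  0.55  1.85  0.46  0.53  0.48] 0.4968122989991927 6.9996339082717896 [-0.8  0.2 -2.1]
egg now [ 559.77765434 -314.20343746  104.15253176]
tray tgt [ 572.2 -315.6   96.6] shift(tool now) [ 7.   2.5 -3.8] turn [-0.4   0.41 -0.08] world shift [ 5.5 -2.1  5.9] | shift in target axes [ 7.   2.6 -3.7]
scene [222. 346.] 793 [ 560.2 -321.1  109.9] [[549.0, -348.0, 99.0], [582.0, -300.0, 141.0]]
side [324. 184.] 172 [ 555.6 -303.5  115. ] [[539.0, -311.0, 96.0], [579.0, -281.0, 135.0]]
wrist [320. 319.] 8014 [ 567.  -315.7  111.7] [[549.0, -333.0, 117.0], [581.0, -298.0, 136.0]]
```

View pics/l1.png

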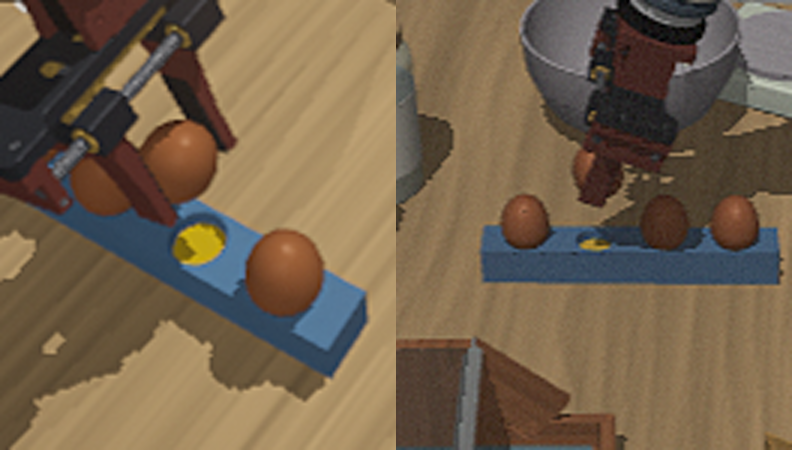

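The egg is held above and slightly short of the empty pocket, whose yellow disc is at (200,243) in the left crop. I'll fit the egg's pose in the hand from the wrist camera.

```bash
cat > hand.py <<'E'
from h import *
from workcell import grab_frame,ctrl
from scipy.optimize import least_squares
st=ctrl.read_state(); f=grab_frame("wrist"); C=Ro.from_quat(st["eef_rot"])
W=cloud(f); P=(W-st["tool_pos"])@C.as_matrix(); hsv=cv2.cvtColor(f["pixels"],cv2.COLOR_RGB2HSV)
m=(cv2.inRange(hsv,(6,120,60),(16,255,255))>0)&(np.abs(P[...,0])<40)&(np.abs(P[...,1])<20)&(P[...,2]>-60)&(P[...,2]<0)
c=max(comps(m,40),key=lambda x:x[2]); q=P[c[0]]; print(len(q),np.percentile(q,[2,98],axis=0).round(0).tolist())
def res(p):
    a=np.array([np.sin(p[3]),0,-np.cos(p[3])]); d=q-p[:3]; h=d@a; r2=(d**2).sum(1)-h**2
    return np.sqrt(r2+(h*np.where(h>0,22/30,1))**2)-22
for a0 in(.3,.7,1.):
    s=least_squares(res,[-2,0,-15,a0],loss="soft_l1"); print("tool-frame mid",s.x[:3].round(1),"axis deg",np.degrees(s.x[3]).round(0),"cost",np.median(abs(s.fun)).round(2))
print("world mid",(st["tool_pos"]+C.apply(s.x[:3])).round(1),"axis world",C.apply([np.sin(s.x[3]),0,-np.cos(s.x[3])]).round(2))
mk=(cv2.inRange(hsv,(22,150,80),(32,255,255))>0)&(W[...,2]<35)&(np.abs(W[...,1]+316)<25)
if mk.sum()>20: print("mark",mk.sum(),np.percentile(W[mk],[2,50,98],axis=0).round(1).tolist())
E
python3 hand.py
```

```text
7431 [[-11.0, -18.0, -40.0], [21.0, 18.0, -22.0]]
tool-frame mid [ -1.8  -0.3 -12.7] axis deg 37.0 cost 0.23
tool-frame mid [ -1.8  -0.3 -12.7] axis deg 37.0 cost 0.23
tool-frame mid [ -1.8  -0.3 -12.7] axis deg 37.0 cost 0.23
world mid [ 564.5 -316.5  107.8] axis world [0.29 0.03 0.96]
```

```bash
python3 pl.py 15 "[-1.8,-0.3,-13]"
```

```text
11.9 [-0.63  0.54  1.84  0.46  0.53  0.48] 0.49792448649371684 7.0000239461660385 [-0.4 -0.3 -0.9]
egg now [ 564.90161656 -316.89393864  108.87262995]
tray tgt [ 571.3 -316.    53.4] shift(tool now) [-14.7  -0.7  41.3] turn [0.05 0.   0.06] world shift [  0.3   0.7 -43.9] | shift in target axes [-14.7  -0.7  41.3]
```

Emit:
move_arm(
  steps=[
    [38,-3.7,-0.2,10.3,0,0,0],
    [38,-3.7,-0.2,10.3,0,0,0],
    [38,-3.7,-0.2,10.3,0,0,0],
    [38,-3.6,-0.1,10.3,0,0,0],
    [38,0,0,0,0,0,0],
  ],
)

```text
t: 12.4
tool_pos: [569.3, -314.8, 49.6]
eef_rot: [0.984, 0.043, 0.171, -0.008]
wrist_force: [-0.4, -0.0, -1.3]
gripper_width: 0.499
finger_force: 7.0
```

```bash
python3 pl.py 2 "[-1.8,-0.3,-13]"; python3 hand.py;  python3 pl.py 2 "[-1.8,-0.3,-13]"
```

```text
12.4 [-0.63  0.62  1.85  0.53  0.46  0.4 ] 0.4987193332434138 6.999904811382294 [-0.4 -0.  -1.3]
egg now [ 563.23377451 -315.05946503   61.27991294]
tray tgt [ 571.3 -316.    40.4] shift(tool now) [-1.3  1.3  9.4] turn [-0.11  0.28 -0.  ] world shift [ 2.  -1.2 -9.2] | shift in target axes [-1.4  1.3  9.3]
6876 [[-11.0, -18.0, -40.0], [19.0, 17.0, -24.0]]
tool-frame mid [ -1.8  -0.4 -12.7] axis deg 37.0 cost 0.23
tool-frame mid [ -1.8  -0.4 -12.7] axis deg 37.0 cost 0.23
tool-frame mid [ -1.8  -0.4 -12.7] axis deg 37.0 cost 0.23
world mid [ 563.3 -315.    61. ] axis world [0.29 0.02 0.96]
12.45 [-0.63  0.62  1.85  0.53  0.46  0.4 ] 0.49952569953783055 6.999881789088249 [-0.5 -0.1 -0.2]
egg now [ 563.65336177 -315.36762098   62.11309199]
tray tgt [ 571.3 -316.    40.4] shift(tool now) [-2.  1. 10.] turn [-0.07  0.24  0.01] world shift [  1.6  -0.8 -10.1] | shift in target axes [-2.  1. 10.]
```

Emit:
move_arm(
  steps=[
    [38,-0.8,0.5,4,0,0,0],
    [38,-0.7,0.4,4,0,0,0],
    [38,-0.2,0,1,0,0,0],
    [38,0,0,0,0,0,0],
    [38,0,0,0,0,0,0],
  ],
)

```text
t: 12.95
tool_pos: [572.0, -316.5, 43.0]
eef_rot: [0.984, 0.043, 0.172, -0.007]
wrist_force: [-0.1, 0.2, -0.2]
gripper_width: 0.492
finger_force: 7.0
```

```bash
python3 pl.py 0 "[-1.8,-0.3,-12.8]"
```

```text
12.95 [-0.63  0.64  1.85  0.54  0.45  0.39] 0.49181978255852155 6.999930515885353 [-0.1  0.2 -0.2]
egg now [ 565.90926023 -316.69406653   54.39912357]
tray tgt [ 571.3 -316.    38.6] shift(tool now) [-2.1 -0.6  3.9] turn [0.02 0.13 0.04] world shift [-0.7  0.5 -4.4] | shift in target axes [-2.1 -0.6  3.9]
```

Centred, with about 4 mm left to go. I'll lower in 1 mm steps.

Emit:
move_arm(
  steps=[
    [38,-0.5,-0.2,1,0,0,0],
    [38,-0.4,0,1,0,0,0],
    [38,-0.4,0,1,0,0,0],
    [38,0,0,0,0,0,0],
  ],
)

```text
t: 13.35
tool_pos: [571.5, -316.1, 39.4]
eef_rot: [0.984, 0.043, 0.172, -0.007]
wrist_force: [0.2, 0.2, -0.5]
gripper_width: 0.494
finger_force: 7.0
```

Emit:
move_arm(
  steps=[
    [38,-0.3,0,0.8,0,0,0],
    [38,0,0,0,0,0,0],
    [38,0,0,0,0,0,0],
  ],
)

```text
t: 13.65
tool_pos: [571.8, -316.3, 38.8]
eef_rot: [0.984, 0.043, 0.172, -0.007]
wrist_force: [0.3, -0.0, 0.1]
gripper_width: 0.498
finger_force: 7.0
```

```bash
python3 hand.py; python3 pl.py 0 "[-1.8,-0.3,-12.8]"
```

```text
7001 [[-11.0, -18.0, -40.0], [20.0, 18.0, -24.0]]
tool-frame mid [ -1.9  -0.3 -12.7] axis deg 38.0 cost 0.23
tool-frame mid [ -1.9  -0.3 -12.7] axis deg 38.0 cost 0.23
tool-frame mid [ -1.9  -0.3 -12.7] axis deg 38.0 cost 0.23
world mid [ 565.7 -316.5   50.1] axis world [0.31 0.03 0.95]
13.7 [-0.63  0.64  1.85  0.55  0.44  0.38] 0.49404731573538524 6.999945491552353 [ 0.5  0.2 -0.4]
egg now [ 565.68867872 -316.49172907   50.21249493]
tray tgt [ 571.3 -316.    38.6] shift(tool now) [-0.5 -0.3  0. ] turn [0.01 0.14 0.03] world shift [-0.5  0.3 -0.2] | shift in target axes [-0.5 -0.3  0. ]
```

Emit:
move_arm(
  steps=[
    [38,-0.4,0,0.9,0,0,0],
    [38,0,0,0,0,0,0],
    [38,0,0,0,0,0,0],
  ],
)

```text
t: 14.0
tool_pos: [572.0, -316.5, 38.1]
eef_rot: [0.984, 0.043, 0.173, -0.007]
wrist_force: [1.6, 0.5, 2.5]
gripper_width: 0.495
finger_force: 7.0
```

Emit:
move_arm(
  steps=[
    [38,-0.4,0,0.9,0,0,0],
    [38,0,0,0,0,0,0],
    [38,0,0,0,0,0,0],
  ],
)

```text
t: 14.3
tool_pos: [572.1, -316.7, 37.3]
eef_rot: [0.984, 0.043, 0.173, -0.007]
wrist_force: [3.2, -0.2, 4.5]
gripper_width: 0.498
finger_force: 7.0
```

```bash
python3 hand.py; python3 pl.py 0 "[-1.8,-0.3,-12.8]"
```

```text
7053 [[-11.0, -18.0, -40.0], [20.0, 17.0, -24.0]]
tool-frame mid [ -1.5  -0.3 -13. ] axis deg 41.0 cost 0.24
tool-frame mid [ -1.5  -0.3 -13. ] axis deg 41.0 cost 0.24
tool-frame mid [ -1.5  -0.3 -13. ] axis deg 41.0 cost 0.24
world mid [ 566.3 -316.9   48.9] axis world [0.36 0.03 0.93]
14.35 [-0.63  0.65  1.85  0.55  0.44  0.37] 0.4948867694071364 7.0001547038555145 [3.3 0.2 4.7]
egg now [ 566.06584767 -316.86174821   48.68541115]
tray tgt [ 571.3 -316.    38.6] shift(tool now) [-0.3 -0.7 -1.5] turn [0.06 0.08 0.04] world shift [-0.9  0.7  1.3] | shift in target axes [-0.3 -0.7 -1.5]
```

It's seated: contact force is about 5 N upward. I'll ease off a little and release gradually.

Emit:
move_arm(
  steps=[
    [38,0.4,0,-0.6,0,0,0],
    [42,0,0,0,0,0,0],
    [45,0,0,0,0,0,0],
    [48,0,0,0,0,0,0],
    [54,0,0,0,0,0,0],
  ],
)

```text
t: 14.85
tool_pos: [570.8, -315.6, 36.7]
eef_rot: [0.984, 0.043, 0.171, -0.008]
wrist_force: [-0.2, 0.1, -0.2]
gripper_width: 0.596
finger_force: 0.0
```

Emit:
move_arm(
  steps=[
    [62,0,0,0,0,0,0],
    [72,0,0,0,0,0,0],
    [72,0,0,0,0,0,0],
    [72,0,0,0,0,0,0],
  ],
)

```text
t: 15.25
tool_pos: [571.6, -316.2, 37.4]
eef_rot: [0.984, 0.043, 0.172, -0.007]
wrist_force: [0.2, 0.3, -0.6]
gripper_width: 0.819
finger_force: 0.0
```

Emit:
move_arm(
  steps=[
    [72,3.4,0,-9.4,0,0,0],
    [72,7,0,-19,0,0,0],
    [72,12,0,-33,0,0,0],
    [72,12,0,-33,0,0,0],
    [72,0,0,0,0,0,0],
  ],
)

```text
t: 15.75
tool_pos: [574.6, -318.2, 143.9]
eef_rot: [0.983, 0.043, 0.176, -0.004]
wrist_force: [-0.7, -0.4, -0.6]
gripper_width: 0.822
finger_force: 0.0
```

```bash
python3 look.py 52 l2
```

```text
scene [232. 364.] 529 [ 569.1 -314.5   53.9] [[555.0, -337.0, 49.0], [589.0, -303.0, 77.0]]
side [323. 199.] 235 [ 567.8 -316.9   53.1] [[546.0, -320.0, 40.0], [584.0, -293.0, 77.0]]
wrist [319. 296.] 2799 [ 570.8 -317.8   54.1] [[550.0, -333.0, 59.0], [586.0, -299.0, 78.0]]
```

View pics/l2.png

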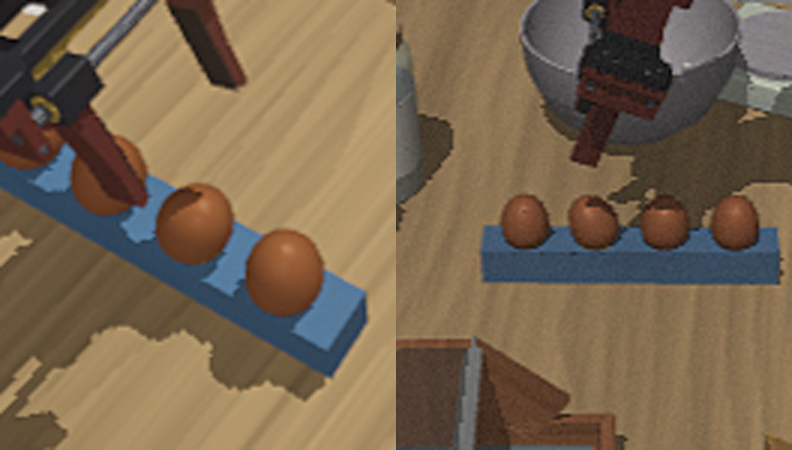

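The egg sits in the pocket, leaning slightly, with the other three undisturbed and the gripper clear. Handing in.

```bash
python3 -c "
from workcell import job
print(job.finish_job())"
```

```text
the job is handed in; nothing more can be done
None
```

I slid the right (blue-pull) door open, lifted the brown egg out at about 7 N and lowered it into the empty tray pocket, where it sits leaning slightly; the job is handed in, with no verdict returned.

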